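Take the slide rack off its retaining hook

TASK

The rectangular rack full of glass slides has drained: take it off its barbed hook (raise it, tilt it and back its eye out over the barb) and stand it upright, flat on the floor of the white draining tray, without dropping it. Leave the round basket hanging on the other hook and leave the other things on the bench where they are.

Things in the scene. Friction and masses are not known exactly. Their poses are not given: they have to be found in the camera images.
- rack_grip (a point): Slide rack, loose, 250 g: steel tray 60 (x) by 84 (y) by 20 mm with glass slides to 31 mm; from it rises a steel plate, 5 mm thick (x), 50 wide (y), ending 23 mm below this point, with an eye (hole 30 wide, 28 high, centred 53 mm below this point). On top a grey grip block 20 (x) by 24 (y) by 46 mm; its centre is this point, 138 mm above the underside. z up; x through the eye, out along the hook.
- stand_bend (a point): Fixed hook under the rack's eye. 6 mm bar, level for 70 mm from a 14 mm post (top 3 mm above bar), then bent up: 30 mm long, leaning 15 deg outward; at its tip an 8 mm barb points back and down. This point: the bend, bar's centre, 160 mm up; x outward from post, z up. Rack hangs about 20 mm inside the bend. To free: eye level with bar, out to the bend, tilt 20-45 deg (handle top towards post), draw up and out.
- tray_floor (a point): White plastic draining tray, fixed, 150 mm (x) by 180 mm (y) outside, walls 4 mm thick and 16 mm high. This point is the centre of its floor's upper face, 4 mm above the bench; z up.
- cup_grip (a point): Round basket to be left hanging: steel cup 72 mm across, 50 mm high, with the same handle plate, eye and grip block as the rack, on an identical stand; this point is its grip block's centre. The stands may be either way round, left and right of the tray. Other loose things nearby (bottles, jars, dish, slide box, tube rack, marker) are under 130 mm tall.
There are look-alikes about, which are no part of the job. What is shaped like the part that bears rack_grip but blue or green is not meant. What is shaped like the part that bears stand_bend but yellow is not meant.

How it is judged:
By the outcome, as a careful person would: the job done as asked, in the order asked, and still so for the second after the job is handed in, with the robot touching nothing.
It also fails if it takes over 45 s, if anything falls off the work surface, if the arm or the gripper's body presses on something with over 40 N, if the wrist force passes 120 N, or if a joint passes its speed limit or range.

ROBOT

A 6-joint arm with a two-finger parallel gripper is mounted at the origin on the work surface. World frame = base frame: x ahead of the robot, y to its left, z up, the work surface at z = 0. Lengths are in m, angles in rad, forces in N, time in s.
With the tool pointing down it reaches from about 0.3 to 0.875 m from the base axis. Payload 6.4 kg.
Tool frame: the origin (TCP) lies between the finger pads; the fingertips stand 8 mm ahead of it and the grasp point (between the pads) lies 11 mm behind it (ctrl.finger_overhang is the distance from the TCP to the fingertips, in m); z points along the fingers, y is the line along which they close (so a half turn about z gives the same grasp; the last joint's range is limited). The gripper opens to 85 mm and grips with 20 to 120 N. Pads are 22 mm wide; open, the fingers measure 114 mm over their backs; the gripper's body (76 mm by 85 mm) begins 54 mm behind the grasp point. The pads swing forward as they close: fully open they stand 13 mm farther back than shut.
Start: joints at [0.929, 0.181, 1.607, -0, 1.354, -0.206], TCP at [0.243, 0.521, 0.21] pointing down, gripper open.
Joint ranges: [-2.99, 2.99], [-0.89, 2.07], [0.3, 2.58], [-1.14, 4.28], [0, 2.63], [-3.12, 3.12]. Speed limits (rad/s): [2.57, 2.57, 3.01, 3.14, 3.14, 3.14].

INTERFACE

Orientations are given as a unit quaternion [w, x, y, z].
In Python, from bench import ctrl, camera gives the robot as it stands.
- The arm moves only by the shell command python3 -m pendant 'ROWS' [OPENING]. ROWS is JSON, a list of rows, each a list of 6 numbers: the shift along the world's x, y, z normalised to -1 to 1, where 1 is 200 mm, then the turn, a rotation vector about the world's x, y, z normalised to -1 to 1, where 1 is pi/2 rad. In form: [[dx, dy, dz, rx, ry, rz], ...]. A call has exactly 10 rows; each row shifts and turns the commanded pose from where the row before left it; what a row does not reach is not made up. A row lasts 1/8 s, in which the tool goes at most 62.5 mm and 10.7 degrees, less where a joint would pass 70% of its speed; a pose out of reach is approached as far as the arm can. A call with a number of a shift or a turn outside -1 to 1 is refused whole. A call with a gripper value outside its range is refused whole. OPENING is the opening, from -1 (shut) to 1 (fully open), set as the call begins (- or left out, the last holds). The fingers move at their own pace and stop on an object; the grip force is fixed at half the most. Time passes only in rows, so rows that do not move let the fingers close, or fill a call up. It gives the time, the measured TCP pose, the force, the opening and the grip force at its end, in the units of the state.
- ctrl.get_obs(): the state, without advancing time (a new reading comes with each control period).
- camera(name): name is "scene" or "side" or "wrist"; returns a dict with "color" (384x512x3 uint8, blue, green, red), "fx", "fy", "cx", "cy" (pixels), "xyz" and "rotation" of the camera in the world; the wrist camera has in their place "hand_eye" (4x4, takes a point from camera to tool coordinates, whose origin is the TCP and whose axes are the flange's). Camera axes: x right, y down, z forward; pixel columns grow to the right and rows downward; lengths in m; the calibration is good to about 2 mm. A picture is of the moment at which its call begins: read the wrist's pose just before it. There is no depth.
- ctrl.hand_in(): hands the job in; it is judged then, once.
The state is a dict: "time_s": time; "q": joint angles; "dq": joint speeds; "joint_efforts": joint torques, N m; "eef_pos": TCP position; "eef_rot": TCP orientation; "wrist_force": force on the tool from outside, world axes, zero at the start; "torque": the same for the moment, N m; "opening": opening from 0.0 (shut) to 1.0 (fully open); "grasp_force": force on a finger pad.
Only numpy, scipy, OpenCV 4.12 (cv2) and the standard library are available. Lean on these libraries where they do the work, as an engineer would, in place of code of your own. Each camera call takes 0.05 s, during which the arm holds its last target. There are 200 camera calls.

## Working session

There is one attempt and no reset: what is moved stays moved. The work goes in short steps, Python scripts to look and compute and a shell command to move; the robot and the scene stay as the last step left them, time stands still between calls to the robot, and variables do not carry over. Pictures are saved under pics/ and viewed, at most 13 in all, crops included, and the job is handed in when it is done.

```bash
mkdir -p pics
cat > h.py <<'E'
import numpy as np, cv2
from bench import ctrl, camera
from scipy.spatial.transform import Rotation as R
def cam(name):
    o=ctrl.get_obs(); c=camera(name)
    if "hand_eye" in c:
        H=np.array(c["hand_eye"]); q=o["eef_rot"]; Rt=R.from_quat([q[1],q[2],q[3],q[0]]).as_matrix()
        c["P"]=np.array(o["eef_pos"])+Rt@H[:3,3]; c["R"]=Rt@H[:3,:3]
    else:
        c["P"]=np.array(c["xyz"]); r=np.array(c["rotation"]); c["R"]=r if r.shape==(3,3) else R.from_quat([r[1],r[2],r[3],r[0]]).as_matrix()
    return c
def ray(c,u,v):
    d=c["R"]@np.array([(u-c["cx"])/c["fx"],(v-c["cy"])/c["fy"],1]); return c["P"],d/np.linalg.norm(d)
def plane(c,u,v,z):
    p,d=ray(c,u,v); return p+d*(z-p[2])/d[2]
def tri(c1,a,c2,b):
    p,d=ray(c1,*a);q,e=ray(c2,*b)
    s=np.linalg.lstsq(np.c_[d,-e],q-p,rcond=None)[0]
    A,B=p+s[0]*d,q+s[1]*e; return (A+B)/2,np.linalg.norm(A-B)
def proj(c,X):
    x=c["R"].T@(np.array(X)-c["P"]); return (c["fx"]*x[0]/x[2]+c["cx"],c["fy"]*x[1]/x[2]+c["cy"])
E
python3 - <<'E'
from h import *
import pickle
s=cam("scene"); d=cam("side"); pickle.dump((s,d),open("c.pkl","wb"))
for n,c in(("scene",s),("side",d)):
    cv2.imwrite(f"pics/{n}0.png",cv2.resize(c["color"],(800,600),interpolation=cv2.INTER_CUBIC)); print(n,c["P"],c["R"].round(2).tolist(),c["fx"])
print(ctrl.get_obs())
E
```

```text
scene [1.25273419 0.49660979 0.8781492 ] [[-0.41, 0.59, -0.69], [0.91, 0.25, -0.32], [-0.02, -0.76, -0.64]] 440.11879384465334
side [ 0.17419645 -0.75292038  1.08632648] [[0.96, -0.19, 0.2], [-0.28, -0.71, 0.65], [0.01, -0.68, -0.73]] 432.5234155152516
{'time_s': 0.1, 'q': array([ 9.28719904e-01,  1.81476899e-01,  1.60790024e+00, -1.63480904e-06,
        1.35378019e+00, -2.06286372e-01]), 'dq': array([-0.00056955, -0.00367441, -0.00155562,  0.00114826, -0.00119878,
       -0.00052024]), 'joint_efforts': array([ 3.30587418e-04, -4.45880127e+01, -3.52235913e+01, -2.42184806e-04,
        4.22399462e-03, -4.33325802e-07]), 'eef_pos': array([0.24238261, 0.52084415, 0.2093723 ]), 'eef_rot': array([-3.21263654e-04,  2.16174663e-01,  9.76354394e-01, -7.13333314e-04]), 'wrist_force': array([ 0.63928374,  0.26227512, -0.16759985]), 'torque': array([-0.00395049, -0.01344058,  0.01846504]), 'grasp_force': 0.0, 'opening': 0.9997894531643614}
```

View pics/scene0.png

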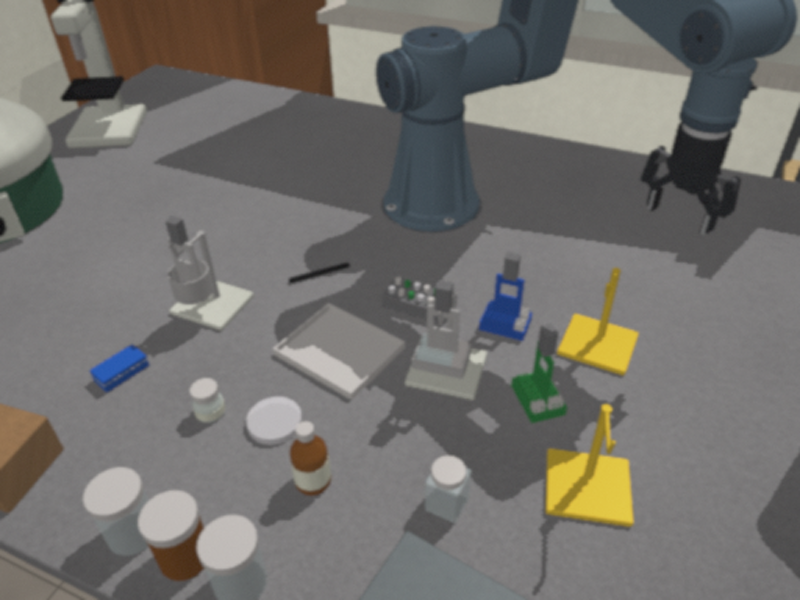

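View pics/side0.png

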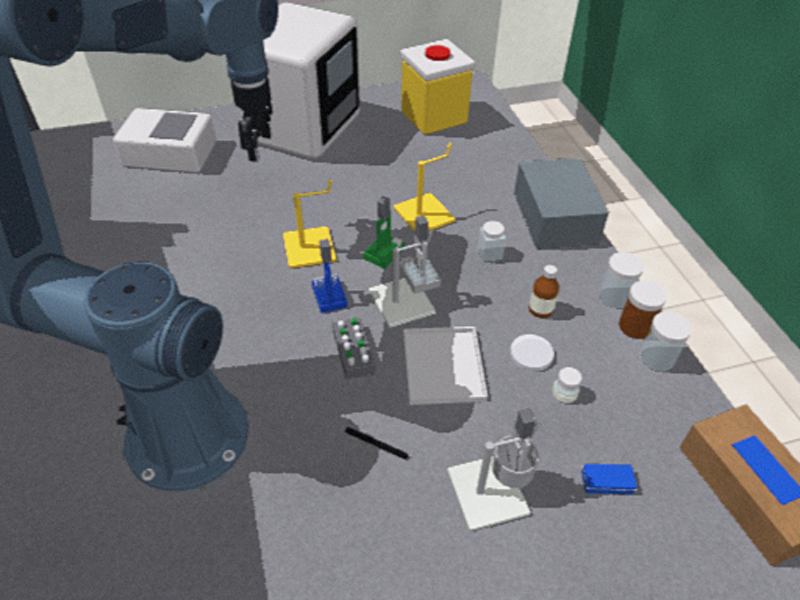

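Scene shows possible targets (scene px): steel rack grip (443,296), blue look-alike (512,265), green look-alike (547,338), basket grip (178,232). Side px: (422,228), (325,250), (384,207), (525,422). By description I choose the steel rack on the white-based stand at scene (443,296), side (422,228). The tray is at scene (338,350), side (447,365).

Run:
```python
from h import *
import pickle
s,d=pickle.load(open("c.pkl","rb"))
k=.64
T=lambda a,b:print(*[x.round(4) if hasattr(x,'round') else x for x in tri(s,(a[0]*k,a[1]*k),d,(b[0]*k,b[1]*k))])
T((443,296),(422,228));T((178,232),(525,422))
print("tray corners scene",[plane(s,u*k,v*k,.02).round(3) for u,v in((330,306),(405,346),(350,394),(273,350))])
print("tray side",[plane(d,u*k,v*k,.02).round(3) for u,v in((405,328),(478,327),(487,400),(409,402))])
a=cv2.resize(s["color"][170:270,240:330],None,fx=6,fy=6,interpolation=cv2.INTER_CUBIC)[:600,:400]
a=cv2.resize(s["color"][170:260,250:320],(400,514),interpolation=cv2.INTER_CUBIC)
b=cv2.resize(d["color"][125:215,225:295],(400,514),interpolation=cv2.INTER_CUBIC)
cv2.imwrite("pics/crop.png",np.hstack([a,b]))
```

```text
[0.5177 0.2273 0.203 ] 0.0025
[ 0.5348 -0.251   0.2005] 0.0025
tray corners scene [array([ 0.426, -0.03 ,  0.02 ]), array([0.468, 0.142, 0.02 ]), array([0.606, 0.104, 0.02 ]), array([ 0.569, -0.067,  0.02 ])]
tray side [array([0.459, 0.132, 0.02 ]), array([0.608, 0.094, 0.02 ]), array([ 0.559, -0.084,  0.02 ]), array([ 0.414, -0.049,  0.02 ])]
```

View pics/crop.png

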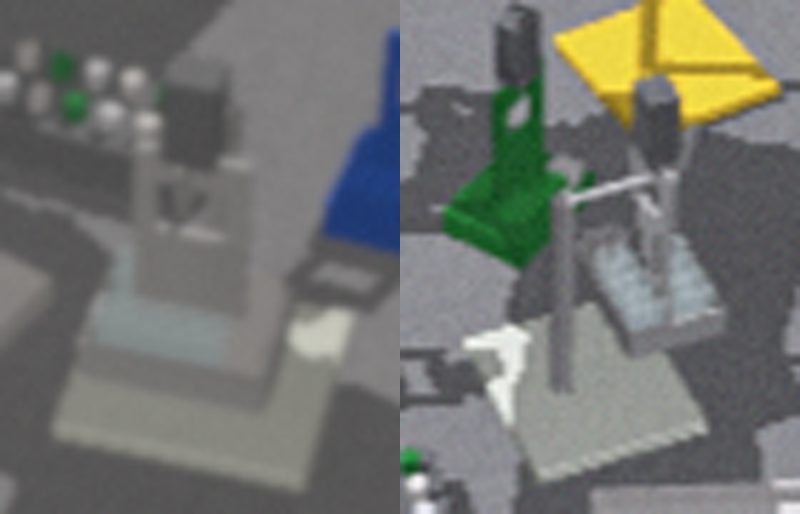

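The crop confirms a steel rack with glass slides and a grey grip on the white stand. Post top is at crop (565,165), and the bar runs towards the grip at (655,120). Next I get the hook direction.

Run:
```python
from h import *
import pickle
s,d=pickle.load(open("c.pkl","rb"))
S=lambda u,v:(250+u*.175,170+v*.175); D=lambda u,v:(225+(u-400)*.175,125+v*.175)
g,e=tri(s,S(195,112),d,D(655,120)); print("grip",g,e)
p0=plane(d,*D(565,195),.160); pt=plane(d,*D(567,163),.166); pb=plane(d,*D(563,388),.008); print("post",p0,pt,pb)
for z,u,v in((.16,640,183),):
    b=plane(d,*D(u,v),z); print("bar",b,np.degrees(np.arctan2(*(b-p0)[1::-1])))
for p in(p0,pt): q=g-p; print("post->grip yaw",np.degrees(np.arctan2(q[1],q[0])),np.hypot(*q[:2]))
# base & rack edges
f=lambda c,a,b,z:np.degrees(np.arctan2(*(plane(c,*b,z)-plane(c,*a,z))[1::-1]))
print("base edge side",f(d,D(545,480),D(708,430),.008),"scene",f(s,S(55,430),S(305,488),.004))
print("rack edge scene",f(s,S(80,370),S(265,405),.064),"side",f(d,D(630,350),D(722,325),.064))
o=ctrl.get_obs();q=o["eef_rot"];m=R.from_quat([q[1],q[2],q[3],q[0]]).as_matrix();print("closing yaw",np.degrees(np.arctan2(m[1,1],m[0,1])))
```

```text
grip [0.51657617 0.22842783 0.20197135] 0.00253344602971458
post [0.46603288 0.22562734 0.16      ] [0.47252028 0.24452925 0.166     ] [0.46559428 0.22147147 0.008     ]
bar [0.5092411  0.22424445 0.16      ] -1.8331315469029277
post->grip yaw 3.1713945650723963 0.0506208120206547
post->grip yaw -20.07619745868204 0.04690605135335797
base edge side 6.799093646679067 scene 96.02949229277974
rack edge scene 98.64444422202301 side 5.282934176495282
closing yaw 65.03110356644184
```

```bash
python3 -m pendant '[[0,0,0.25,0,0,0],[0,0,0.25,0,0,0],[0.17,-0.18,0,0,0,0.04],[0.17,-0.18,0,0,0,0.04],[0.17,-0.18,0,0,0,0.04],[0.17,-0.18,0,0,0,0.04],[0.17,-0.18,0,0,0,0.04],[0.17,-0.18,0,0,0,0.04],[0.17,-0.18,0,0,0,0.04],[0.17,-0.18,0,0,0,0.05]]' 1
python3 - <<'E'
from h import *
import pickle
w=cam("wrist");pickle.dump(w,open("w.pkl","wb"));cv2.imwrite("pics/w1.png",w["color"])
q=ctrl.get_obs()["eef_rot"];m=R.from_quat([q[1],q[2],q[3],q[0]]).as_matrix();print("closing yaw",np.degrees(np.arctan2(m[1,1],m[0,1])),w["P"],m[:,2])
print([proj(w,x) for x in([.5166,.2284,.202],[.5166,.2284,.225])])
E
```

```text
time_s: 1.35
eef_pos: [0.5154, 0.2319, 0.3098]
eef_rot: [-0.0, -0.042, 0.999, 0.0]
wrist_force: [-0.1, 0.5, -0.1]
opening: 1.001
grasp_force: 0.0
closing yaw 94.82595168240772 [0.44605987 0.22615554 0.47373057] [ 0.00114992 -0.00327833 -0.99999397]
[(np.float64(248.58306015816214), np.float64(183.02709289231308)), (np.float64(248.19947758454683), np.float64(190.51690969767932))]
```

View pics/w1.png

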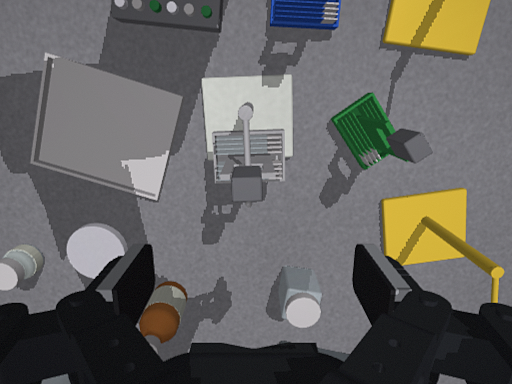

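The wrist view shows the grip block's top at about (247,190), against (248,190) predicted. The post top is at (246,111), and the tray rim corners are (47,57), (183,96), (157,200) and (32,162).

Run:
```python
from h import *
import pickle
w=pickle.load(open("w.pkl","rb"))
g=w["color"].astype(int); print(g[160:210:2,247].mean(1).round()); print(g[192,225:270].mean(1).round())
p=plane(w,246,111,.166);q=plane(w,247,191,.225);r=q-p;print(p,q,np.degrees(np.arctan2(r[1],r[0])),np.hypot(*r[:2]))
c=[plane(w,u,v,.02) for u,v in((47,57),(183,96),(157,200),(32,162))];print(np.array(c).round(3),np.mean(c,0))
for a,b in((0,1),(3,2),(0,3),(1,2)): e=c[b]-c[a];print(np.degrees(np.arctan2(e[1],e[0])),np.hypot(*e[:2]))
a,b=[plane(w,u,v,.064) for u,v in((215,181),(284,180))];e=b-a;print("rack y",np.degrees(np.arctan2(e[1],e[0])))
```

```text
[173. 175. 180.  78.  71.  74.  72.  74.  72. 110. 109. 109. 108. 109.
 109. 109. 108. 108. 108. 107.  98. 100. 121. 113. 125.]
[ 82.  84.  83.  83.  82.  82.  76.  96. 103. 109. 108. 106. 107. 107.
 107. 108. 108. 108. 108. 108. 109. 109. 108. 108. 108. 107. 108. 107.
 109. 109. 107. 109. 109. 109. 108. 103.  93.  67.  80.  81.  80.  92.
 129. 127. 126.]
[0.45983692 0.22099066 0.166     ] [0.5170646  0.22750939 0.225     ] 6.498482021272553 0.057597753074632586
[[ 0.421 -0.037  0.02 ]
 [ 0.454  0.135  0.02 ]
 [ 0.6    0.103  0.02 ]
 [ 0.559 -0.069  0.02 ]] [0.50870805 0.03288867 0.02      ]
79.20662884569143 0.17574783743926442
76.77755340241517 0.17607259836613012
-12.851037328665493 0.1414497612402962
-12.683890929049651 0.14890202899281524
rack y 95.72499661272622
```

```bash
python3 -m pendant '[[0,-0.022,0,0,0,0.01],[0,0,-0.1,0,0,0],[0,0,-0.1,0,0,0],[0,0,-0.1,0,0,0],[0,0,-0.1,0,0,0],[0,0,-0.1,0,0,0],[0,0,-0.075,0,0,0],[0,0,0,0,0,0],[0,0,0,0,0,0],[0,0,0,0,0,0]]' 1
python3 -m pendant '[[0,0,0,0,0,0],[0,0,0,0,0,0],[0,0,0,0,0,0],[0,0,0,0,0,0],[0,0,0,0,0,0],[0,0,0,0,0,0],[0,0,0,0,0,0],[0,0,0,0,0,0],[0,0,0,0,0,0],[0,0,0,0,0,0]]' -1
python3 - <<'E'
from h import *
w=cam("side");a=cv2.resize(w["color"][100:220,210:310],(500,600),interpolation=cv2.INTER_CUBIC);cv2.imwrite("pics/s1.png",a)
E
```

```text
time_s: 2.65
eef_pos: [0.5153, 0.2291, 0.1962]
eef_rot: [0.001, -0.049, 0.999, 0.0]
wrist_force: [-0.1, -0.8, 0.7]
opening: 0.999
grasp_force: 0.0
time_s: 3.9
eef_pos: [0.5149, 0.2288, 0.1954]
eef_rot: [0.0, -0.049, 0.999, -0.0]
wrist_force: [-0.6, -2.4, 4.3]
opening: 0.256
grasp_force: 59.9
```

View pics/s1.png

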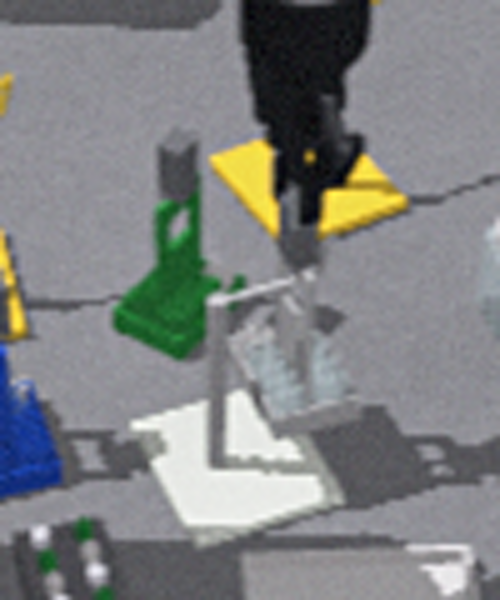

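Rack gripped (60 N, opening about 22 mm), still hanging. Next I plan the unhooking path in the hook's plane, checking clearance.

```bash
cat > plan.py <<'E'
import numpy as np
# X,Z mm from bend; hook sampled as points radius 3
L=lambda a,b,n:np.linspace(a,b,n)
tip=(7.8,29.);H=np.r_[L((-70,0),(0,0),60),L((0,0),tip,40),L(tip,(2.1,23.3),12)]
boxes=[(-2.5,2.5,14,30),(-10,10,30,76),(-2.5,2.5,-54,-14),(-30,30,-85,-54)] # rel eye centre, local
def clear(X,Z,t):
    t=np.radians(t);l=(H-[X,Z])@np.array([[np.cos(t),-np.sin(t)],[np.sin(t),np.cos(t)]])
    m=99
    for a,b,c,d in boxes:
        dx=np.maximum(np.maximum(a-l[:,0],l[:,0]-b),0);dz=np.maximum(np.maximum(c-l[:,1],l[:,1]-d),0)
        m=min(m,np.hypot(dx,dz).min()-3)
    return m
if __name__=="__main__":
    for t in (20,30,38,45):
        print("tilt",t)
        for Z in range(-4,46,4):
            v=[(clear(X,Z,t),X) for X in np.arange(-25,50,1)]
            k=[x for x in v if x[0]>2]; print(Z,"best %.1f at %d"%max(v),"ok(>2):",[x[1] for x in k][:1],[x[1] for x in k][-1:],len(k))
E
python3 plan.py
```

```text
tilt 20
-4 best 14.4 at 49 ok(>2): [np.int64(-25)] [np.int64(49)] 39
0 best 15.8 at 49 ok(>2): [np.int64(-25)] [np.int64(49)] 42
4 best 17.2 at 49 ok(>2): [np.int64(-25)] [np.int64(49)] 44
8 best 18.5 at 49 ok(>2): [np.int64(-4)] [np.int64(49)] 23
12 best 19.9 at 49 ok(>2): [np.int64(22)] [np.int64(49)] 28
16 best 21.5 at 49 ok(>2): [np.int64(4)] [np.int64(49)] 30
20 best 23.7 at 49 ok(>2): [np.int64(5)] [np.int64(49)] 36
24 best 26.2 at 49 ok(>2): [np.int64(6)] [np.int64(49)] 44
28 best 29.1 at 49 ok(>2): [np.int64(7)] [np.int64(49)] 43
32 best 32.1 at 49 ok(>2): [np.int64(8)] [np.int64(49)] 42
36 best 35.4 at 49 ok(>2): [np.int64(9)] [np.int64(49)] 41
40 best 38.3 at 49 ok(>2): [np.int64(10)] [np.int64(49)] 40
44 best 39.8 at 49 ok(>2): [np.int64(11)] [np.int64(49)] 39
tilt 30
-4 best 6.2 at 49 ok(>2): [np.int64(-25)] [np.int64(49)] 33
0 best 8.2 at 49 ok(>2): [np.int64(-25)] [np.int64(49)] 37
4 best 10.2 at 49 ok(>2): [np.int64(-25)] [np.int64(49)] 40
8 best 12.2 at 49 ok(>2): [np.int64(-4)] [np.int64(49)] 19
12 best 14.2 at 49 ok(>2): [np.int64(0)] [np.int64(49)] 20
16 best 16.2 
[... 1271 characters left out ...]
0
0 best 5.2 at -2 ok(>2): [np.int64(-25)] [np.int64(6)] 32
4 best 8.2 at 0 ok(>2): [np.int64(-8)] [np.int64(7)] 16
8 best 6.8 at 1 ok(>2): [np.int64(-4)] [np.int64(6)] 11
12 best 5.7 at 1 ok(>2): [np.int64(-2)] [np.int64(49)] 11
16 best 6.9 at 49 ok(>2): [np.int64(-1)] [np.int64(49)] 16
20 best 9.8 at 49 ok(>2): [np.int64(0)] [np.int64(49)] 34
24 best 12.6 at 49 ok(>2): [np.int64(1)] [np.int64(49)] 41
28 best 15.4 at 49 ok(>2): [np.int64(2)] [np.int64(49)] 48
32 best 18.5 at 49 ok(>2): [np.int64(3)] [np.int64(49)] 47
36 best 21.8 at 49 ok(>2): [np.int64(4)] [np.int64(49)] 46
40 best 25.3 at 49 ok(>2): [np.int64(5)] [np.int64(49)] 45
44 best 28.9 at 49 ok(>2): [np.int64(4)] [np.int64(49)] 46
```

Run:
```python
from plan import *
for Z in range(0,40,3):
    print(Z,[(X,round(clear(X,Z,40),1)) for X in range(-12,31,3)])
P=[(-20,-10,0),(-20,1,0),(-10,1,0),(-8,2,40),(0,4,40),(3,12,40),(8,20,40),(18,28,40),(35,40,40),(70,65,40)]
for bx,bz in((0,0),(4,0),(-4,0),(0,2),(0,-2)):
    print(bx,bz,[round(min(clear(*(np.array(a)+(np.array(b)-a)*s+[bx,bz,0])) for s in np.linspace(0,1,12)),1) for a,b in zip(P,P[1:])])
```

```text
0 [(-12, np.float64(6.1)), (-9, np.float64(6.1)), (-6, np.float64(6.1)), (-3, np.float64(6.1)), (0, np.float64(6.1)), (3, np.float64(4.1)), (6, np.float64(1.3)), (9, np.float64(-1.6)), (12, np.float64(-3.0)), (15, np.float64(-3.0)), (18, np.float64(-3.0)), (21, np.float64(-3.0)), (24, np.float64(-3.0)), (27, np.float64(-3.0)), (30, np.float64(-3.0))]
3 [(-12, np.float64(3.1)), (-9, np.float64(3.4)), (-6, np.float64(4.8)), (-3, np.float64(6.8)), (0, np.float64(7.8)), (3, np.float64(4.9)), (6, np.float64(2.0)), (9, np.float64(-0.9)), (12, np.float64(-3.0)), (15, np.float64(-3.0)), (18, np.float64(-3.0)), (21, np.float64(-3.0)), (24, np.float64(-3.0)), (27, np.float64(-3.0)), (30, np.float64(-3.0))]
6 [(-12, np.float64(0.1)), (-9, np.float64(0.7)), (-6, np.float64(2.5)), (-3, np.float64(4.5)), (0, np.float64(6.5)), (3, np.float64(4.9)), (6, np.float64(2.6)), (9, np.float64(-0.1)), (12, np.float64(-2.8)), (15, np.float64(-3.0)), (18, np.float64(-3.0)), (21, np.float64(-3.0)), (24, np.float64(-3.0)), (27, np.float64(-3.0)), (30, np.float64(-3.0))]
9 [(-12, np.float64(-2.8)), (-9, np.float
[... 3958 characters left out ...]
4(2.8), np.float64(3.8), np.float64(5.1), np.float64(22.9)]
4 0 [np.float64(1.0), np.float64(1.1), np.float64(1.1), np.float64(4.2), np.float64(-0.6), np.float64(-0.6), np.float64(1.3), np.float64(5.8), np.float64(24.9)]
-4 0 [np.float64(1.0), np.float64(6.8), np.float64(4.1), np.float64(3.6), np.float64(2.8), np.float64(3.0), np.float64(5.7), np.float64(6.4), np.float64(20.6)]
0 2 [np.float64(3.0), np.float64(5.3), np.float64(2.9), np.float64(2.9), np.float64(3.9), np.float64(3.9), np.float64(5.3), np.float64(7.1), np.float64(24.5)]
0 -2 [np.float64(-1.0), np.float64(2.5), np.float64(2.5), np.float64(6.1), np.float64(3.3), np.float64(1.7), np.float64(2.2), np.float64(3.2), np.float64(21.4)]
```

```bash
python3 -m pendant '[[0,0,0.03,0,0,0],[0,0,0.03,0,0,0],[0.025,0.0026,0,0,0,0],[0.025,0.0026,0,0,0,0],[-0.027,-0.003,-0.0015,0.0093,-0.0884,0],[-0.0315,-0.003,-0.007,0.0093,-0.0884,0],[-0.030,-0.003,-0.011,0.0093,-0.0884,0],[-0.0285,-0.003,-0.015,0.0093,-0.0884,0],[-0.026,-0.003,-0.019,0.0093,-0.0884,0],[0,0,0,0,0,0]]' -1
python3 - <<'E'
from h import *
import pickle
s=cam("scene");d=cam("side");pickle.dump((s,d),open("c2.pkl","wb"))
o=ctrl.get_obs();q=o["eef_rot"];m=R.from_quat([q[1],q[2],q[3],q[0]]).as_matrix();print(o["eef_pos"],m.round(3).tolist())
a=cv2.resize(s["color"][165:255,250:320],(400,514),interpolation=cv2.INTER_CUBIC)
b=cv2.resize(d["color"][125:215,225:295],(400,514),interpolation=cv2.INTER_CUBIC)
cv2.imwrite("pics/t1.png",np.hstack([a,b]))
E
```

```text
time_s: 5.2
eef_pos: [0.4917, 0.2261, 0.1919]
eef_rot: [0.337, -0.047, 0.94, 0.018]
wrist_force: [-0.8, 0.2, -2.8]
opening: 0.257
grasp_force: 59.2
[0.49703041 0.22711872 0.19756381] [[-0.763, -0.1, 0.639], [-0.074, 0.995, 0.067], [-0.642, 0.004, -0.767]]
```

View pics/t1.png

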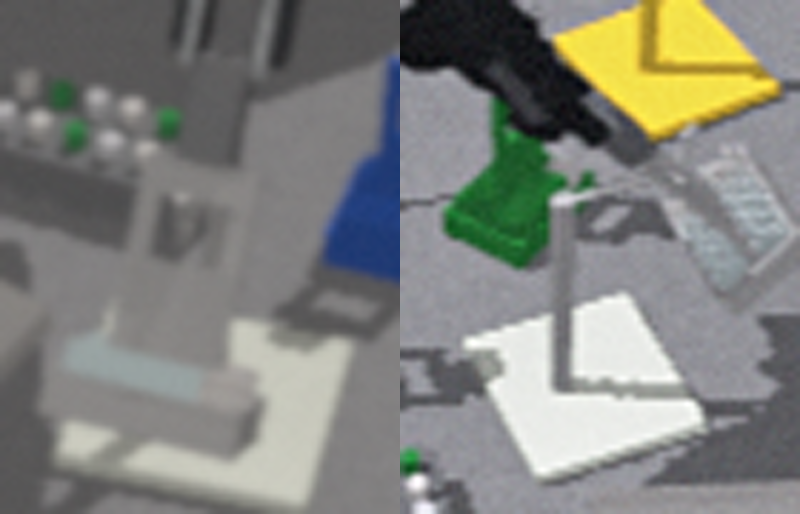

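The rack is tilted 40° with about zero contact force. The hook tip shows in the eye at scene crop (183,197), and a light spot at side crop (690,128) may be the same tip. I'll triangulate the two.

Run:
```python
from h import *
import pickle
s,d=pickle.load(open("c2.pkl","rb"))
S=lambda u,v:(250+u*.175,165+v*.175); D=lambda u,v:(225+(u-400)*.175,125+v*.175)
print(tri(s,S(183,197),d,D(690,128)), plane(s,*S(183,197),.190), plane(d,*D(690,128),.190))
u=np.array([np.cos(np.radians(6)),np.sin(np.radians(6))])
bend=np.array([.5149,.2288])+.020*u
for k,X in (("bend",[*bend,.16]),("tip",[*(bend+.0078*u),.189]),("post",[*(bend-.077*u),.166])):
    a=proj(s,X);b=proj(d,X);print(k,np.round(X,4),"scenecrop",(a[0]-250)/.175,(a[1]-165)/.175,"sidecrop",(b[0]-225)/.175+400,(b[1]-125)/.175)
a=cv2.resize(s["color"][185:225,262:302],(400,400),interpolation=cv2.INTER_CUBIC)
b=cv2.resize(d["color"][135:175,250:290],(400,400),interpolation=cv2.INTER_CUBIC)
cv2.imwrite("pics/t2.png",cv2.convertScaleAbs(np.hstack([cv2.normalize(a,None,0,255,cv2.NORM_MINMAX),b])))
```

```text
(array([0.53798475, 0.23142185, 0.18929708]), np.float64(0.003444937109483902)) [0.53683469 0.23249569 0.19      ] [0.5385106  0.22875432 0.19      ]
bend [0.5348 0.2309 0.16  ] scenecrop 179.5858113656329 246.5036249289405 sidecrop 679.8965245917836 167.3992781481031
tip [0.5425 0.2317 0.189 ] scenecrop 175.99500382313312 206.99534806691582 sidecrop 695.1942085119024 124.76514991719684
post [0.4582 0.2228 0.166 ] scenecrop 226.95996795494597 120.89921759524731 sidecrop 552.9179794797774 192.70454176888086
```

View pics/t2.png

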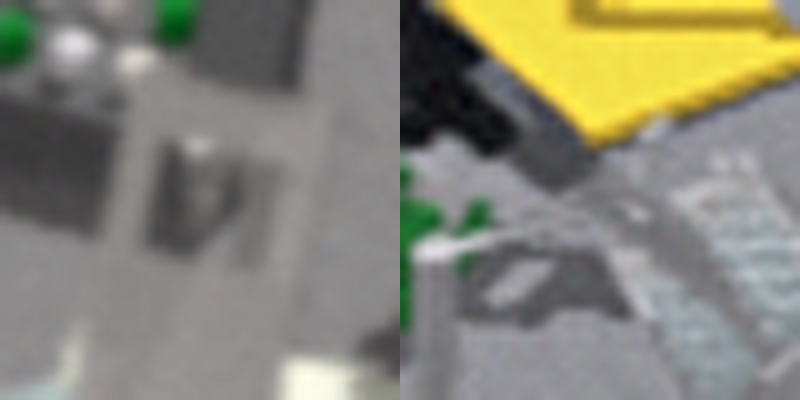

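The two views agree: the tip is at (.538,.231,.189), so the bend is at x≈.530 and the eye centre is about 4 mm inside it. Next I draw up and out along the leaning bar.

```bash
python3 -m pendant '[[0.01,0.001,0.004,0,0,0],[0.01,0.001,0.004,0,0,0],[0.004,0.0004,0.02,0,0,0],[0.004,0.0004,0.02,0,0,0],[0.009,0.001,0.02,0,0,0],[0.009,0.001,0.02,0,0,0],[0.0175,0.002,0.025,0,0,0],[0.0175,0.002,0.025,0,0,0],[0,0,0,0,0,0],[0,0,0,0,0,0]]' -1
python3 - <<'E'
from h import *
s=cam("scene");d=cam("side");o=ctrl.get_obs();print(o["eef_pos"],o["wrist_force"],o["torque"],o["opening"])
a=cv2.resize(s["color"][155:245,250:320],(400,514),interpolation=cv2.INTER_CUBIC)
b=cv2.resize(d["color"][115:205,225:295],(400,514),interpolation=cv2.INTER_CUBIC)
cv2.imwrite("pics/t3.png",np.hstack([a,b]))
E
```

```text
time_s: 6.55
eef_pos: [0.5121, 0.2286, 0.2238]
eef_rot: [0.341, -0.046, 0.939, 0.019]
wrist_force: [-0.1, -0.2, -1.6]
opening: 0.257
grasp_force: 59.2
[0.51205446 0.22860184 0.22368782] [-0.49679764 -0.52201421 -2.60333822] [-0.0839444   0.73196881 -0.02340394] 0.2606077233661733
```

View pics/t3.png

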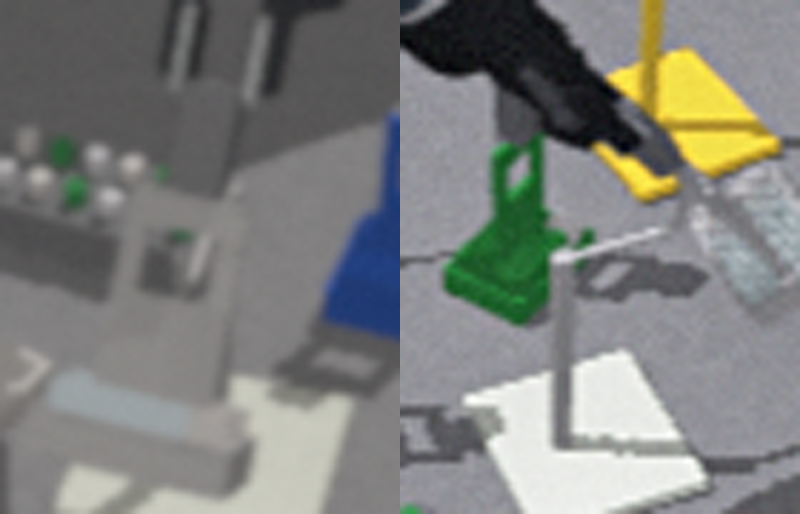

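The rack is clear of the barb so far: the wrist feels only its weight, and the hook tip shows at the eye. I continue out, then up.

```bash
python3 -m pendant '[[0.03,0.003,0.02,0,0,0],[0.03,0.003,0.02,0,0,0],[0.03,0.003,0.02,0,0,0],[0.03,0.003,0.02,0,0,0],[0.03,0.003,0.08,0,0,0],[0.03,0.003,0.08,0,0,0],[0.03,0.003,0.08,0,0,0],[0.03,0.003,0.08,0,0,0],[0,0,0,0,0,0],[0,0,0,0,0,0]]' -1
python3 - <<'E'
from h import *
s=cam("scene");o=ctrl.get_obs();print(o["eef_pos"],o["wrist_force"],o["torque"],o["opening"])
cv2.imwrite("pics/t4.png",s["color"])
E
```

```text
time_s: 7.9
eef_pos: [0.5598, 0.2334, 0.3033]
eef_rot: [0.341, -0.046, 0.939, 0.019]
wrist_force: [-0.6, 0.3, -2.0]
opening: 0.255
grasp_force: 59.2
[0.55963618 0.23333494 0.30285656] [ 1.0188305  -0.11288085 -2.59227997] [-0.07895667  0.72418691 -0.00530031] 0.25155308426541806
```

View pics/t4.png

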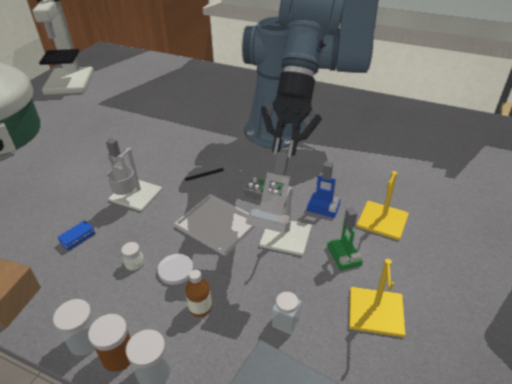

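The rack is fully free of the stand, with the eye empty in the picture at about (270,190). Next: lift, untilt, move over the tray centre (≈.511,.032), and turn −18° to align with it.

```bash
python3 -m pendant '[[0,0,0.2,0,0,0],[0,0,0.2,0,0,0],[-0.049,-0.126,0,-0.0093,0.0884,0],[-0.049,-0.126,0,-0.0093,0.0884,0],[-0.049,-0.126,0,-0.0093,0.0884,0],[-0.049,-0.126,0,-0.0093,0.0884,0],[-0.049,-0.126,0,-0.0093,0.0884,0],[0,-0.126,0,0,0,-0.068],[0,-0.126,0,0,0,-0.068],[0,-0.126,0,0,0,-0.068]]' -1
python3 -m pendant '[[0,0,-0.2,0,0,0],[0,0,-0.2,0,0,0],[0,0,-0.2,0,0,0],[0,0,-0.2,0,0,0],[0,0,-0.1,0,0,0],[0,0,0,0,0,0],[0,0,0,0,0,0],[0,0,0,0,0,0],[0,0,0,0,0,0],[0,0,0,0,0,0]]' -1
python3 - <<'E'
from h import *
s=cam("scene");d=cam("side");o=ctrl.get_obs();q=o["eef_rot"];m=R.from_quat([q[1],q[2],q[3],q[0]]).as_matrix()
print(o["eef_pos"],o["wrist_force"],o["torque"],o["opening"],m.round(3).tolist())
a=cv2.resize(s["color"][120:260,160:265],(400,533),interpolation=cv2.INTER_CUBIC)
b=cv2.resize(d["color"][130:270,230:335],(400,533),interpolation=cv2.INTER_CUBIC)
cv2.imwrite("pics/t5.png",np.hstack([a,b]))
E
```

```text
time_s: 9.2
eef_pos: [0.5114, 0.031, 0.3831]
eef_rot: [-0.0, 0.113, 0.994, -0.0]
wrist_force: [0.7, -0.6, -2.8]
opening: 0.256
grasp_force: 59.3
time_s: 10.45
eef_pos: [0.5116, 0.0318, 0.2046]
eef_rot: [0.0, 0.111, 0.994, -0.0]
wrist_force: [0.4, 0.2, -2.2]
opening: 0.26
grasp_force: 59.3
[0.51139906 0.03185143 0.20430398] [-0.02380194  0.79494866 -2.83615496] [ 0.01670294  0.043697   -0.01181233] 0.25802346155495015 [[-0.975, 0.22, 0.0], [0.22, 0.975, -0.0], [-0.0, -0.0, -1.0]]
```

View pics/t5.png

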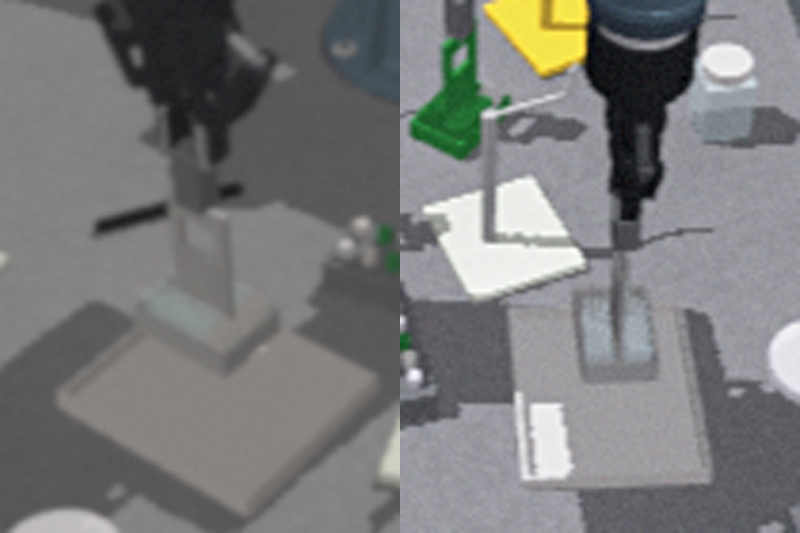

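The rack hangs upright and square above the tray, which is empty. I lower it to just above the floor, then creep down to contact.

```bash
python3 -m pendant '[[0,0,-0.08,0,0,0],[0,0,-0.08,0,0,0],[0,0,-0.08,0,0,0],[0,0,-0.05,0,0,0],[0,0,-0.03,0,0,0],[0,0,0,0,0,0],[0,0,-0.005,0,0,0],[0,0,-0.005,0,0,0],[0,0,-0.005,0,0,0],[0,0,0,0,0,0]]' -1
```

```text
time_s: 11.8
eef_pos: [0.5113, 0.0319, 0.1371]
eef_rot: [0.0, 0.111, 0.994, 0.0]
wrist_force: [-0.4, 0.0, -2.2]
opening: 0.256
grasp_force: 59.3
```

```bash
python3 -m pendant '[[0,0,-0.005,0,0,0],[0,0,-0.003,0,0,0],[0,0,0,0,0,0],[0,0,0,0,0,0],[0,0,0,0,0,0],[0,0,0,0,0,0],[0,0,0,0,0,0],[0,0,0,0,0,0],[0,0,0,0,0,0],[0,0,0,0,0,0]]' -1
```

```text
time_s: 13.05
eef_pos: [0.5121, 0.0315, 0.1367]
eef_rot: [0.001, 0.111, 0.994, -0.0]
wrist_force: [-1.9, -1.1, 5.7]
opening: 0.26
grasp_force: 60.2
```

Floor contact: the force went from −2.2 to +5.7 N. I release, then retreat straight up.

```bash
python3 -m pendant '[[0,0,0,0,0,0],[0,0,0,0,0,0],[0,0,0,0,0,0],[0,0,0,0,0,0],[0,0,0,0,0,0],[0,0,0,0,0,0],[0,0,0,0,0,0],[0,0,0,0,0,0],[0,0,0,0,0,0],[0,0,0,0,0,0]]' 0.3
python3 -m pendant '[[0,0,0.05,0,0,0],[0,0,0.1,0,0,0],[0,0,0.2,0,0,0],[0,0,0.2,0,0,0],[0,0,0.2,0,0,0],[0,0,0.1,0,0,0],[0,0,0,0,0,0],[0,0,0,0,0,0],[0,0,0,0,0,0],[0,0,0,0,0,0]]'
python3 - <<'E'
from h import *
s=cam("scene");d=cam("side")
b=cv2.resize(d["color"][130:320,230:372],(398,533),interpolation=cv2.INTER_CUBIC)
a=cv2.resize(s["color"][90:280,70:212],(398,533),interpolation=cv2.INTER_CUBIC)
cv2.imwrite("pics/t6.png",np.hstack([a,b]))
E
```

```text
time_s: 14.3
eef_pos: [0.5113, 0.0319, 0.1355]
eef_rot: [0.0, 0.111, 0.994, -0.0]
wrist_force: [-0.8, -0.3, -0.7]
opening: 0.651
grasp_force: 0.0
time_s: 15.55
eef_pos: [0.5109, 0.0319, 0.3045]
eef_rot: [-0.001, 0.111, 0.994, 0.0]
wrist_force: [-0.8, -0.9, -0.6]
opening: 0.652
grasp_force: 0.0
```

View pics/t6.png

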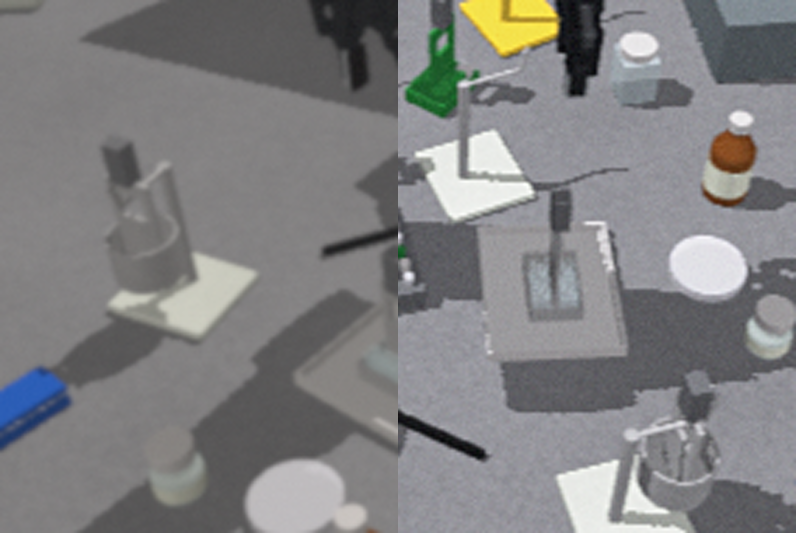

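The rack stands upright in the tray at side crop (553,285). The basket still hangs and the gripper is clear, so I hand in.

```bash
python3 -c "from bench import ctrl; print(ctrl.hand_in())"
```

```text
the job is handed in; nothing more can be done
None
```

The slide rack is off its hook and standing upright on the floor of the white tray, the basket still hangs on its own hook, and the job is handed in at about 16 s of robot time; no verdict was returned.

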